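# Release a board carrier on the gravity feed rail and catch it gently

## Robot

A 7-joint arm with a two-finger parallel gripper is mounted at the origin on the work surface. World frame = base frame: x ahead of the robot, y to its left, z up, the work surface at z = 0. Lengths are in m, angles in rad, forces in N, time in s.
With the tool pointing down it reaches from about 0.425 to 0.825 m from the base axis. Payload 3.6 kg.
Tool frame: the origin (TCP) lies midway between the tips of the shut fingers; the grasp point (between the pads) lies 19 mm behind it; z points along the fingers, y is the line along which they close (so a half turn about z gives the same grasp; the last joint's range is limited). The gripper opens to 93 mm and grips with 3 to 60 N. Pads are 15 mm wide; open, the fingers measure 128 mm over their backs; the gripper's body (75 mm by 188 mm) begins 65 mm behind the grasp point.
Start: joints at [-1.355, 0.615, -0.013, 1.423, 0.008, 1.103, -0.04], TCP at [0.156, 0.631, 0.219] pointing down, gripper open.
Joint ranges: [-3.12, 3.12], [-0.3, 2.06], [-1.34, 1.32], [0.26, 2.42], [-1.36, 4.5], [0.01, 1.98], [-2.84, 2.84]. Speed limits (rad/s): [2.79, 2.79, 3.14, 3.14, 3.14, 3.14, 3.14].

## Interface

Orientations are given as a rotation vector (axis times angle).
In Python, from bench import robot, cams, models gives the robot as it stands. The module is installed in compiled form; this text tells all that it offers.
- The arm moves only by the tool move_arm, never from a script. Its arguments are lists of equal length, an entry for each row: "linear": the shift along the tool's x, y, z in m, a list of three; "spin": the turn about the tool's z in degrees. In form: {"linear": [[dx, dy, dz], ...], "spin": [spin, ...]}. A call has exactly 10 rows; each row shifts and turns the commanded pose from where the row before left it, along the tool's axes as they then stand; what a row does not reach is not made up. A row lasts 1/8 s, in which the tool goes at most 62.5 mm and 10.7 degrees, less where a joint would pass 70% of its speed; a pose out of reach is approached as far as the arm can. A call with a gripper value outside its range is refused whole. "gripper" is the opening, from 0 (shut) to 1 (fully open), set as the call begins (left out, the last holds). The fingers move at their own pace and stop on an object; "newtons" is the grip in N (left out, the last holds). Time passes only in rows, so rows that do not move let the fingers close, or fill a call up. It gives the time, the measured TCP pose, the force, the opening and the grip force at its end, in the units of the state.
- robot.observe(): the state, without advancing time (a new reading comes with each control period).
- cams.get_image(name): name is "side" or "top"; returns a dict with "color" (384x512x3 uint8, red, green, blue), "K" (3x3 intrinsics, pixels), "rvec" (rotation vector, rad) and "tvec" (3), from world to camera coordinates, as OpenCV has them. Camera axes: x right, y down, z forward; pixel columns grow to the right and rows downward; lengths in m; the calibration is good to about 2 mm. A picture is of the moment at which its call begins. There is no depth.
- robot.job_done(): hands the job in; it is judged then, once.
Trained networks look in the newest picture that a camera, given by its name, has taken for a name from the list of things; names that differ only in an ending like _2 or _b are one class to them, and where a whole thing is asked for, a point or a joint stands for the part that bears it (a point fixed in the world has none). Each returns a list of dicts, best first, with "score" (0 to 1); they miss things now and then, are a little off and sometimes report something else, mostly with a low value. They report only what shows in the picture. A call takes as long as a camera call.
- models.spot_in(target, camera): "pixel" ([column, row] in pixels, amid what is visible of it).
- models.masks_of(target, camera): "pixels" (384x512 bool, what is visible of it) and "pixel" ([column, row] in pixels, amid what is visible of it).
- models.mark_of(target, camera): "pixel" ([column, row] in pixels: a listed point, or the origin of a listed thing).
The state is a dict: "clock": time; "q": joint angles; "dq": joint speeds; "joint_torque": joint torques, N m; "position": TCP position; "tcp_rot": TCP orientation; "ft_force": force on the tool from outside, world axes, zero at the start; "ft_torque": the same for the moment, N m; "grip_width": finger opening in m; "gripper_force": force on a finger pad.
Only numpy, scipy, OpenCV 4.12 (cv2) and the standard library are available. Lean on these libraries where they do the work, as an engineer would, in place of code of your own. Each camera call takes 0.05 s, during which the arm holds its last target. There are 200 camera calls.

## Task

Draw the red-knobbed stop bolt right out of the way so that the board carrier rolls down the sloping rail by itself. Leave it untouched until its nose has passed the yellow mark, then catch it on its nose with the fingers, so softly that the coil hanging in it never swings more than 7 degrees, and bring it almost to a standstill in your hand before its nose reaches the red mark. Then ease it slowly down against the end stop, let go and leave it resting there; do not disturb the spool and the jar nearby.

Things in the scene. Friction and masses are not known exactly. Their poses are not given: they have to be found in the camera images.
- rail: Straight aluminium rail, 100 mm wide, 655 mm long, on blue stands, fixed (place and yaw vary). Origin: on the table under it. z up, y along the rail towards the HIGH end, x across it, away from the robot at yaw 0. The running surface, 85 mm above the origin, falls towards -y by 0.045 rad.
- carrier: Board carrier on rollers with a green board; 80 mm wide, 130 long, body 66 high. Runs only along the rail, 450 mm from bolt to end stop. Origin: centre of its underside, on the running surface; y up the slope. With coil 0.72 kg (0.6 to 0.9); drag 0.03 N + 1.3 N per m/s: free, it nears 0.18 to 0.28 m/s, time constant 0.5 s. Let go anywhere between, it rolls on (0.3 N downhill).
- coil (a joint): Swing angle (rad) of the red coil, 46 x 36 x 40 mm, 0.12 kg, that hangs in the gantry on the carrier (80 mm wide, 118 mm high, 100 mm uphill of the nose face). 0 = hanging straight down, positive = swung downhill. Period about 0.5 s, lightly damped; it swings to about 0.07 by itself when the carrier is let go.
- coil_mid (a point): Middle of the hanging coil, 55 mm below its pivot.
- nose (a point): Centre of the flat front (downhill) face of the black upright nose plate of the carrier: face 70 mm wide, from 20 to 66 mm above the running surface (this point 45 mm above it), 65 mm downhill of the carrier's origin. Its y axis points up the slope.
- bolt (a joint): Travel of the stop bolt in m: 0 = fully in, blocking the carrier (it starts at 0 to 0.005); 0.045 = fully drawn, towards the rail's -x (robot's side). The carrier is free at about 0.024. It slides with 1 N friction and stays where it is left.
- bolt_knob (a point): Middle of the grip of the bolt's upright red knob: diameter 20 mm, reaching 17 mm above and below this point; on the robot's side, its axis 100 mm from the rail's centre line (bolt in), 46 mm above the level of the running surface. The carrier's side is 60 mm from the knob's axis; between them a guide block reaches 20 mm above the running surface.
- yellow_mark (a point): Centre of the yellow line across the running surface, 140 mm downhill of where the nose starts.
- red_mark (a point): Centre of the red line across the running surface, 400 mm downhill of where the nose starts, 50 mm before the end.
- end_stop (a point): Uphill face of the low black rubber end stop, at the running surface. The stop is 80 mm wide, 20 mm thick and only 16 mm high, so fingers fit above it in front of the nose plate. The nose face rests level with this face.
- solder_spool: Metal solder spool, diameter 60 mm, 50 mm high, near the robot on its right, leave alone. Origin: centre of its underside.
- flux_jar: Amber jar, diameter 56 mm, 75 mm high, near the robot on its left, leave alone. Origin: centre of its underside.

How it is judged:
On the way, in this order (a step that is already met when the one before it is completed fails the run):
1. the stop bolt is drawn out of the way (value of joint bolt above 0.03 m), for 0.03 s.
2. the carrier rolls by itself, untouched, its nose past the yellow mark (y of nose in the frame of rail below 0.025 m and linear speed of carrier above 0.08 m/s and contact force between the arm and carrier below 0.1 N), for 0.06 s.
3. the fingers have caught it on its nose: almost at a standstill in the hand before the red mark (y of nose in the frame of rail above -0.25 m and linear speed of carrier below 0.06 m/s and contact force between the fingers and carrier above 0.1 N), for 0.3 s.
4. the carrier is down against the end stop (y of nose in the frame of rail below -0.28 m and linear speed of carrier below 0.02 m/s), for 0.2 s.
At the end, for the whole second after the job is handed in: The carrier rests, released, within 14 mm of the end stop, slower than 10 mm/s, and the bolt is still drawn (28 mm or more) (y of nose in the frame of rail below -0.28 m and linear speed of carrier below 0.01 m/s and value of joint bolt above 0.028 m and contact force between the arm and carrier below 0.05 N); the robot touches nothing.
It fails at once if the carrier is knocked: more than 10 N between robot and carrier (contact force between the arm and carrier above 10 N).
It fails at once if the hanging coil swings more than 0.125 rad (value of joint coil above 0.125 rad or value of joint coil below -0.125 rad).
It fails at once if the hand touches the carrier before its nose has passed the yellow mark (y of nose in the frame of rail above 0.04 m and contact force between the arm and carrier above 0.5 N).
It fails at once if the carrier runs into the end stop faster than 0.12 m/s (y of nose in the frame of rail below -0.27 m and linear speed of carrier above 0.12 m/s).
It fails at once if the spool or the jar is disturbed (moved 25 mm) (distance of any of solder_spool, flux_jar from where it was at the start of the episode above 0.025 m).
It also fails if it takes over 35 s, if anything falls off the work surface, if the arm or the gripper's body presses on something with over 40 N, if the wrist force passes 120 N, or if a joint passes its speed limit or range.

## Working session

There is one attempt and no reset: what is moved stays moved. The work goes in short steps, Python scripts to look and compute and a tool call to move; the robot and the scene stay as the last step left them, time stands still between calls to the robot, and variables do not carry over. Pictures are saved under pics/ and viewed, at most 10 in all, crops included, and the job is handed in when it is done.

Besides the shell and the picture viewer there is one more tool, called after "Request:" as name([rows], argument=value, ...), one row to a line, values as JSON. move_arm: Moves the arm, as the interface text tells. Its arguments: {"type":"object","properties":{"linear":{"type":"array"},"spin":{"type":"array"},"gripper":{"type":"number"},"newtons":{"type":"number"}},"required":["linear","spin"]}

```bash
mkdir -p pics
cat > h.py <<'E'
import numpy as np, cv2
from bench import robot, cams, models
def P(im): 
    R=cv2.Rodrigues(np.array(im["rvec"],float))[0]; return np.array(im["K"])@np.c_[R,np.array(im["tvec"],float).ravel()]
def tri(P1,p1,P2,p2):
    X=cv2.triangulatePoints(P1,P2,np.array(p1,float),np.array(p2,float)).ravel(); return X[:3]/X[3]
def proj(Pm,X):
    u=Pm@np.r_[X,1]; return u[:2]/u[2]
def onplane(Pm,p,z):
    # intersect ray with plane z
    A=Pm[:,:3]; c=-np.linalg.solve(A,Pm[:,3]); d=np.linalg.solve(A,np.r_[p,1]); return c+d*(z-c[2])/d[2]
E
python3 - <<'E'
from h import *
I={c:cams.get_image(c) for c in("side","top")}
for c in I: cv2.imwrite(f"pics/{c}0.png",I[c]["color"][:,:,::-1])
Ps={c:P(I[c]) for c in I}
for t in["bolt_knob","nose","yellow_mark","red_mark","end_stop","carrier","rail","coil_mid","solder_spool","flux_jar"]:
    r={c:models.mark_of(t,c)[:2] for c in I}
    print(t,[(c,[(np.round(d["pixel"],1).tolist(),round(d["score"],2)) for d in r[c]]) for c in I])
    if r["side"] and r["top"]: print("   ",tri(Ps["side"],r["side"][0]["pixel"],Ps["top"],r["top"][0]["pixel"]).round(4))
s=robot.observe(); print({k:np.round(v,3) for k,v in s.items()})
E
```

```text
bolt_knob [('side', [([241.6, 158.7], 0.53)]), ('top', [([198.4, 212.1], 0.63)])]
    [0.4606 0.1867 0.1394]
nose [('side', [([278.7, 156.3], 0.61)]), ('top', [([195.1, 165.5], 0.95)])]
    [0.5699 0.194  0.1338]
yellow_mark [('side', [([284.0, 195.6], 0.63)]), ('top', [([261.9, 171.8], 0.82)])]
    [0.5617 0.0467 0.093 ]
red_mark [('side', [([289.3, 264.4], 0.91)]), ('top', [([371.8, 172.6], 0.73)])]
    [ 0.5476 -0.2059  0.0852]
end_stop [('side', [([289.8, 285.7], 0.78)]), ('top', [([395.2, 173.9], 0.94)])]
    [ 0.5428 -0.2615  0.0761]
carrier [('side', []), ('top', [([173.7, 169.3], 0.78)])]
rail [('side', [([278.1, 224.8], 0.68)]), ('top', [([268.8, 177.2], 0.96)])]
    [ 0.5558  0.0323 -0.0043]
coil_mid [('side', [([275.0, 138.8], 0.53)]), ('top', [([155.0, 166.5], 0.81)])]
    [0.5684 0.2806 0.1463]
solder_spool [('side', [([208.9, 296.6], 0.63)]), ('top', [([376.9, 262.1], 0.93)])]
    [ 0.3443 -0.2226  0.01  ]
flux_jar [('side', [([224.6, 170.1], 0.6)]), ('top', [([154.4, 249.4], 0.92)])]
    [0.391  0.3167 0.0112]
{'clock': np.float64(1.1), 'q': array([-1.354,  0.615, -0.013,  1.423,  0.008,  1.103, -0.04 ]), 'dq': array([-0.001,  0.002, -0.   ,  0.001, -0.001, -0.   ,  0.001]), 'joint_torque': array([ 0.0000e+00, -4.5884e+01,  2.0900e-01, -1.6603e+01, -6.1000e-02,
        1.3000e-02,  0.0000e+00]), 'position': array([0.156, 0.631, 0.219]), 'tcp_rot': array([-0.38 , -3.118,  0.   ]), 'ft_force': array([ 0.539, -0.369,  1.037]), 'ft_torque': array([ 0.005,  0.049, -0.02 ]), 'gripper_force': np.float64(0.0), 'grip_width': np.float64(0.093)}
```

View pics/side0.png

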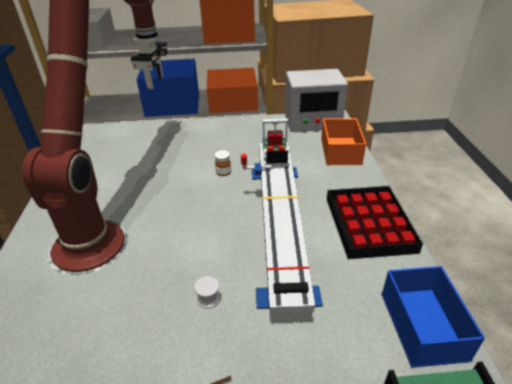

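View pics/top0.png

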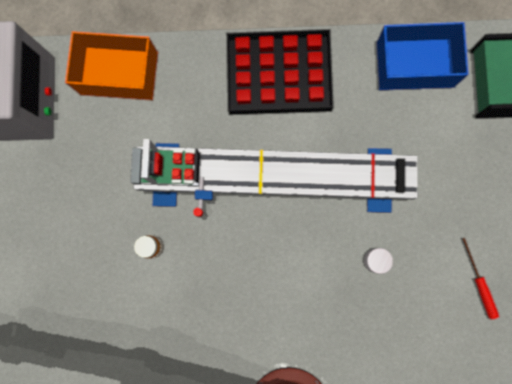

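Side view: the rail runs from the carrier (about 278,150) down to the end stop (290,286), and the knob is at (243,159). Top view: the nose is at about (196,166), the knob at (198,212), the red mark at x≈373, and both the jar and spool are clear of the rail. Next I fit the rail pose and plan the approach.

```bash
cat > fit.py <<'E'
from h import *
from scipy.optimize import least_squares
I={c:cams.get_image(c) for c in("side","top")}; Ps={c:P(I[c]) for c in I}
np.savez("P.npz",**Ps)
E
python3 - <<'E'
from fit import *
px={"nose":([278.7,156.3],[195.1,165.5]),"yellow":([284,195.6],[261.9,171.8]),"red":([289.3,264.4],[371.8,172.6]),"end":([289.8,285.7],[395.2,173.9]),"knob":([241.6,158.7],[198.4,212.1])}
k2={"nose":"nose","yellow":"yellow_mark","red":"red_mark","end":"end_stop","knob":"bolt_knob"}
obs=[(k,c,p) for k in px for c,p in zip(("side","top"),px[k])]
for k in px:
    for c in I:
        r=models.mark_of(k2[k],c)
        if r: obs.append((k,c,r[0]["pixel"]))
def pts(v):
    x,y,a,n0,ky,b=v; X={}
    for k,s,h in(("nose",0,.045),("yellow",.14,0),("red",.4,0),("end",.45,0)):
        yy=n0-s*np.cos(.045); X[k]=(0,yy,.085+.045*yy+h)
    X["knob"]=(-.1-b,ky,.085+.045*ky+.046)
    R=np.array([[np.cos(a),-np.sin(a),0],[np.sin(a),np.cos(a),0],[0,0,1]])
    return {k:R@np.array(q)+[x,y,0] for k,q in X.items()}
def f(v):
    X=pts(v); return np.r_[np.concatenate([proj(Ps[c],X[k])-p for k,c,p in obs]),(v[3]-.16)/.005,(v[5]-.0025)/.002]
s=least_squares(f,[.556,.032,-.06,.16,.15,.0],loss="soft_l1",x_scale=.01)
print(s.x.round(4),"rms",np.sqrt(np.mean(s.fun**2)))
for (k,c,p),r in zip(obs,s.fun[:2*len(obs)].reshape(-1,2)): print(k,c,r.round(1))
for k,q in pts(s.x).items(): print(k,q.round(4))
# sharper line fit in top view: yellow & red line colours, warped at running surface
im=I["top"]["color"].astype(int)
Y=(im[...,0]>170)&(im[...,1]>130)&(im[...,2]<90); Rr=(im[...,0]>150)&(im[...,1]<70)&(im[...,2]<70)
for n,m,z,(lo,hi) in(("yellow",Y,.0855,(250,275)),("red",Rr,.074,(362,382))):
    m=m.copy(); m[:,:lo]=0;m[:,hi:]=0;m[:140]=0;m[205:]=0; ys,xs=np.nonzero(m); print(n,xs.mean(),ys.mean(),len(xs),onplane(Ps["top"],(xs.mean(),ys.mean()),z).round(4))
m=Rr.copy(); m[:,:188]=0;m[:,210:]=0;m[:203]=0;m[225:]=0; ys,xs=np.nonzero(m); print("knobtop",xs.mean(),ys.mean(),len(xs),onplane(Ps["top"],(xs.mean(),ys.mean()),.150).round(4))
A=Ps["top"][:,:3]; print("cam",-np.linalg.solve(A,Ps["top"][:,3]))
print(robot.observe()["clock"])
E
```

```text
[ 0.56    0.03   -0.0578  0.1609  0.1492  0.0038] rms 11.884137178975475
nose side [-0.8 -0.2]
nose top [ 1.3 -0.8]
yellow side [-2.9  1.5]
yellow top [-1.7 -1.4]
red side [-0.   3.8]
red top [0.2 1.7]
end side [ 1.4 -0.3]
end top [-1.8  1.1]
knob side [2.9 0.4]
knob top [ 1.  -0.6]
nose side [-2.4  1. ]
nose top [-0.1 -0.1]
yellow side [-0.7 -1.1]
yellow top [-0.8 -0.1]
red side [-0.1  1.4]
red top [ 1.2 -2.4]
end side [ 2.5 -0.2]
end top [-0.3  1.3]
knob side [0.8 0.2]
knob top [-67.6  35.8]
nose [0.5693 0.1906 0.1372]
yellow [0.5613 0.051  0.0859]
red [ 0.5462 -0.2083  0.0743]
end [ 0.5434 -0.2582  0.072 ]
knob [0.465  0.1849 0.1377]
yellow 260.39 171.96 100 [0.5576 0.0505 0.0855]
red 372.463768115942 176.05797101449275 69 [ 0.5421 -0.2094  0.074 ]
knobtop 197.62 211.9 50 [0.4631 0.1869 0.15  ]
cam [0.37222427 0.01956943 1.17711947]
1.7
```

```bash
cat >> h.py <<'E'
from scipy.spatial.transform import Rotation as Ro
def plan(tgt,yaw,n,w=None):
    "n equal rows from present pose to TCP tgt with tool x along rail y (yaw), tool down"
    s=robot.observe(); R=Ro.from_rotvec(s["tcp_rot"]); p=np.array(s["position"])
    Rt=Ro.from_matrix(np.array([[-np.sin(yaw),np.cos(yaw),0],[np.cos(yaw),np.sin(yaw),0],[0,0,-1]]).T)
    dz=np.degrees((R.inv()*Rt).as_rotvec()); sp=dz[2]/n; print("rel rot",dz.round(2))
    d=(np.array(tgt)-p)/n
    for i in range(n):
        print((R*Ro.from_euler("z",sp*i,degrees=True)).inv().apply(d).round(4).tolist(),round(sp,2))
E
python3 -c "
from h import *
plan([.463,.186,.20],-.0578,10)"
```

```text
rel rot [-0.   0.  79.4]
[-0.0405, -0.0358, 0.0019] 7.94
[-0.045, -0.0299, 0.0019] 7.94
[-0.0487, -0.0234, 0.0019] 7.94
[-0.0515, -0.0164, 0.0019] 7.94
[-0.0533, -0.0091, 0.0019] 7.94
[-0.054, -0.0017, 0.0019] 7.94
[-0.0537, 0.0058, 0.0019] 7.94
[-0.0524, 0.0131, 0.0019] 7.94
[-0.0501, 0.0203, 0.0019] 7.94
[-0.0468, 0.027, 0.0019] 7.94
```

Request:
move_arm([
  [-0.0405, -0.0358, 0.002],
  [-0.045, -0.03, 0.002],
  [-0.0487, -0.0234, 0.002],
  [-0.0515, -0.0164, 0.002],
  [-0.0533, -0.009, 0.002],
  [-0.054, -0.0017, 0.002],
  [-0.0537, 0.0058, 0.002],
  [-0.0524, 0.013, 0.002],
  [-0.05, 0.0203, 0.002],
  [-0.0468, 0.027, 0.002],
], spin=[7.94, 7.94, 7.94, 7.94, 7.94, 7.94, 7.94, 7.94, 7.94, 7.94], gripper=0.6)

```text
clock: 2.95
position: [0.464, 0.185, 0.199]
tcp_rot: [2.289, 2.152, 0.002]
ft_force: [0.3, -0.0, -0.7]
grip_width: 0.0558
gripper_force: 0.0
```

```bash
python3 -c "
from h import *
s=robot.observe();print(s['clock'],s['position'],s['dq'],s['grip_width'])
plan([.463,.186,.122],-.0578,5)"
```

```text
2.95 [0.46402718 0.18498864 0.19898929] [ 0.66687133  0.17390061  0.32475479 -0.16882054 -0.23147346  0.06683463
 -0.0136526 ] 0.05577386127317929
rel rot [ 0.05 -0.05 -0.22]
[0.0002, -0.0002, 0.0154] -0.04
[0.0002, -0.0002, 0.0154] -0.04
[0.0002, -0.0002, 0.0154] -0.04
[0.0002, -0.0002, 0.0154] -0.04
[0.0002, -0.0002, 0.0154] -0.04
```

Request:
move_arm([
  [0, 0, 0],
  [0, 0, 0.013],
  [0, 0, 0.013],
  [0, 0, 0.013],
  [0, 0, 0.013],
  [0, 0, 0.013],
  [0, 0, 0.012],
  [0, 0, 0],
  [0, 0, 0],
  [0, 0, 0],
], spin=[0, 0, 0, 0, 0, 0, 0, 0, 0, 0])

```text
clock: 4.2
position: [0.4634, 0.1862, 0.1221]
tcp_rot: [2.284, 2.156, 0.002]
ft_force: [1.4, -0.1, -0.3]
grip_width: 0.056
gripper_force: 0.0
```

```bash
python3 -c "
from h import *
s=robot.observe();print(s['clock'],s['position'],s['tcp_rot'],s['ft_force'],s['grip_width'])
a=cams.get_image('top')['color'];b=cams.get_image('side')['color']
x=np.hstack([cv2.resize(a[120:240,110:260],None,fx=2.6,fy=3),cv2.resize(b[90:210,190:340],None,fx=2.6,fy=3)])
cv2.imwrite('pics/g1.png',x[:,:,::-1])"
```

```text
4.2 [0.46340411 0.18623417 0.12213205] [2.28441850e+00 2.15599974e+00 1.75843640e-03] [ 1.43973416 -0.05656517 -0.34011453] 0.05603121847874862
```

View pics/g1.png

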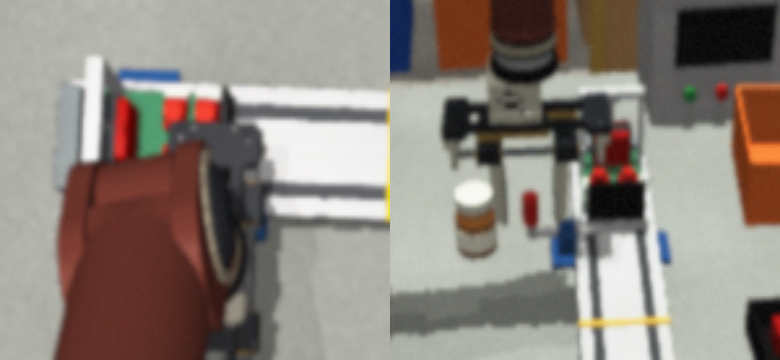

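The picture shows the fingers (side crop, about x=500 and x=562) straddling the knob (530,208), clear of the carrier. I'll grip lightly to centre on it.

Request:
move_arm([
  [0, 0, 0],
  [0, 0, 0],
  [0, 0, 0],
  [0, 0, 0],
  [0, 0, 0],
  [0, 0, 0],
  [0, 0, 0],
  [0, 0, 0],
  [0, 0, 0],
  [0, 0, 0],
], spin=[0, 0, 0, 0, 0, 0, 0, 0, 0, 0], gripper=0, newtons=5)

```text
clock: 5.55
position: [0.463, 0.1861, 0.1217]
tcp_rot: [2.285, 2.156, 0.0]
ft_force: [0.6, -0.4, -0.0]
grip_width: 0.02
gripper_force: 5.0
```

Request:
move_arm([
  [0, 0, 0],
  [0, 0, 0],
  [0, 0, 0],
  [0, 0, 0],
  [0, 0, 0],
  [0, 0, 0],
  [0, 0, 0],
  [0, 0, 0],
  [0, 0, 0],
  [0, 0, 0],
], spin=[0, 0, 0, 0, 0, 0, 0, 0, 0, 0], gripper=0.4)

```text
clock: 6.8
position: [0.463, 0.1861, 0.1216]
tcp_rot: [-2.285, -2.156, 0.0]
ft_force: [0.6, 0.1, 0.2]
grip_width: 0.0372
gripper_force: 0.0
```

```bash
python3 -c "
from h import *
s=robot.observe();print(s['clock'],s['position'],s['ft_force'],s['grip_width'])
plan([.463,.186,.122],-.0578,1)"
```

```text
6.8 [0.46296413 0.18612246 0.12163648] [0.55135166 0.1455897  0.22635555] 0.03721196833133662
rel rot [-0.  0.  0.]
[-0.0001, 0.0, -0.0004] 0.0
```

```bash
cat > track.py <<'E'
from h import *
Pt=np.load("P.npz")["top"]; yaw=-.0578; u=-np.array([-np.sin(yaw),np.cos(yaw)])  # downhill
nose0=np.array([.567,.1906])
T0=cv2.imread("pics/top0.png")[:,:,::-1]
T={"nose":(148,184,186,206,.066),"board":(148,184,160,196,.05),"gantry":(138,192,138,162,.10)}
def X(s,h,off): 
    p=nose0+u*(s-off); return np.r_[p,.0922-.045*(s-off)+h]
def track(im,smax=.2):
    out={}
    for n,(r0,r1,c0,c1,h) in T.items():
        t=np.ascontiguousarray(T0[r0:r1,c0:c1]); w=np.ascontiguousarray(im[r0-4:r1+5,c0-3:c1+110])
        m=cv2.matchTemplate(w,t,cv2.TM_CCOEFF_NORMED); _,sc,_,(mx,my)=cv2.minMaxLoc(m)
        d=0.
        if 0<mx<m.shape[1]-1:
            a,b,c=m[my,mx-1:mx+2]; d=.5*(a-c)/(a-2*b+c)
        px=mx+d-3; off={"nose":0,"board":.04,"gantry":.1}[n]
        ss=np.linspace(-.01,.3,1000); cols=np.array([proj(Pt,X(s,h,off))[0] for s in ss])
        out[n]=(round(float(np.interp(px,cols-proj(Pt,X(0,h,off))[0],ss)),4),round(sc,2))
    return out
E
python3 -c "
from track import *
import time;print(track(T0)); print(proj(Pt,X(0,.066,0)),proj(Pt,X(.1,.066,0)))"
```

```text
{'nose': (0.0, 1.0), 'board': (-0.0, 1.0), 'gantry': (0.0, 1.0)}
[194.78863465 164.01459068] [240.85355259 165.6298465 ]
```

Request:
move_arm([
  [0, 0, 0],
  [0, 0, 0],
  [0, 0, 0],
  [0, -0.022, 0],
  [0, -0.024, 0],
  [-0.055, 0.003, 0.0025],
  [-0.055, 0, 0.0025],
  [-0.045, 0.04, 0.002],
  [-0.01, 0.055, 0],
  [0, 0.052, 0],
], spin=[0, 0, 0, 0, 0, 0, 0, 0, 0, 0])

```text
clock: 8.05
position: [0.5589, 0.0131, 0.115]
tcp_rot: [2.288, 2.152, 0.0]
ft_force: [1.1, -0.7, -0.0]
grip_width: 0.0367
gripper_force: 0.0
```

```bash
cat > look.py <<'E'
from track import *
s=robot.observe(); c0=s["clock"]; print(c0,s["position"],s["ft_force"])
i1=cams.get_image("top")["color"]; m=models.mark_of("nose","top"); c2=robot.observe()["clock"]; i2=cams.get_image("top")["color"]
print(track(i1)); print(track(i2),c2-c0)
for d in m[:2]:
    q=onplane(Pt,d["pixel"],.133); print("model nose s",(q[:2]-nose0)@u,d["score"])
s=robot.observe(); print(s["clock"],s["position"])
h=(np.array(s["position"])[:2]-nose0); print("hand edge s",h@u-.0075,"lateral",h@np.array([np.cos(yaw),np.sin(yaw)]))
cv2.imwrite("pics/t1.png",cv2.resize(i1[110:230,110:310],None,fx=3.5,fy=3.5)[:,:,::-1]); cv2.imwrite("raw1.png",i1[:,:,::-1]); cv2.imwrite("raw2.png",i2[:,:,::-1])
E
python3 look.py
```

```text
8.05 [0.55892222 0.01309097 0.11500473] [ 1.06700853 -0.66248943 -0.03588138]
{'nose': (0.0696, 0.85), 'board': (0.0718, 0.93), 'gantry': (0.0731, 0.9)}
{'nose': (0.2035, 0.6), 'board': (0.0891, 0.88), 'gantry': (0.0911, 0.87)} 0.09999999999999964
model nose s 0.07419495254569083 0.82
model nose s -0.0875072087857209 0.49
8.2 [0.55938258 0.01482841 0.11430504]
hand edge s 0.16841809910620947 lateral 0.002549238982124848
```

View pics/t1.png

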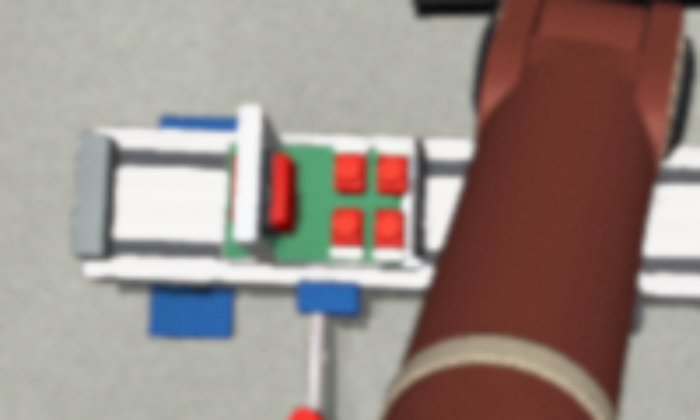

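The picture shows the bolt knob drawn to (305,415), the carrier rolling free with its gantry at x≈250 and the nose plate at ≈418, and the hand ahead of it. I'll take two more frames to pin the speed, then plan the catch.

```bash
cat > look2.py <<'E'
from track import *
from scipy.optimize import least_squares
T["gantry"]=T["gantry"][:4]+(.115,)
ims=[cv2.imread(f"raw{i}.png")[:,:,::-1] for i in(1,2)]; ts=[8.05,8.15]
for _ in range(2): ts.append(robot.observe()["clock"]); ims.append(cams.get_image("top")["color"])
S=[]
for t,i in zip(ts,ims):
    o=track(i); S.append(np.mean([o["board"][0],o["gantry"][0]])); print(round(t,3),o)
def s(t,m,t0):
    v=(.4414*m-.03)/1.3; k=m/1.3; x=t-t0; return v*(x-k*(1-np.exp(-x/k)))
r=least_squares(lambda p:np.r_[(s(np.array(ts),*p)-S)/.001,(p[0]-.75)/.08,(p[1]-7.35)/.02],[.75,7.35])
print(r.x,r.fun)
c=robot.observe(); h=np.array(c["position"])[:2]-nose0; print(c["clock"],"edge",h@u-.0075)
tt=c["clock"]+.125*np.arange(13); x=s(tt,*r.x); print(np.c_[tt,x,np.r_[0,np.diff(x)]].round(4))
for i in(2,3): cv2.imwrite(f"raw{i+1}.png",ims[i][:,:,::-1])
E
python3 look2.py
```

```text
8.05 {'nose': (0.0696, 0.85), 'board': (0.0718, 0.93), 'gantry': (0.072, 0.9)}
8.15 {'nose': (0.2035, 0.6), 'board': (0.0891, 0.88), 'gantry': (0.0898, 0.87)}
8.2 {'nose': (0.2035, 0.59), 'board': (0.0981, 0.86), 'gantry': (0.0991, 0.88)}
8.25 {'nose': (0.2037, 0.58), 'board': (0.1079, 0.83), 'gantry': (0.1087, 0.86)}
[0.79972666 7.33957778] [-0.07090723 -0.00085868  0.07650039 -0.146677    0.62158322 -0.52111118]
8.3 edge 0.1679567273818375
[[8.3    0.1179 0.    ]
 [8.425  0.143  0.0252]
 [8.55   0.1693 0.0262]
 [8.675  0.1964 0.0271]
 [8.8    0.2242 0.0279]
 [8.925  0.2527 0.0284]
 [9.05   0.2816 0.0289]
 [9.175  0.3109 0.0293]
 [9.3    0.3406 0.0296]
 [9.425  0.3705 0.0299]
 [9.55   0.4006 0.0301]
 [9.675  0.4308 0.0303]
 [9.8    0.4613 0.0304]]
```

Request:
move_arm([
  [-0.004, 0, 0],
  [-0.0125, 0, 0.0006],
  [-0.0195, 0, 0.0009],
  [-0.0243, 0, 0.0011],
  [-0.0257, 0, 0.0012],
  [-0.0262, 0, 0.0012],
  [-0.0248, 0, 0.0011],
  [-0.0218, 0, 0.001],
  [-0.0182, 0, 0.0008],
  [-0.0142, 0, 0.0006],
], spin=[0, 0, 0, 0, 0, 0, 0, 0, 0, 0])

```text
clock: 9.55
position: [0.5456, -0.1774, 0.1062]
tcp_rot: [2.286, 2.154, -0.001]
ft_force: [-1.5, 0.4, 0.8]
grip_width: 0.0374
gripper_force: 0.1
```

Request:
move_arm([
  [-0.0104, 0, 0.0005],
  [-0.0068, 0, 0.0003],
  [-0.0045, 0, 0.0002],
  [-0.004, 0, 0.0002],
  [-0.004, 0, 0.0002],
  [-0.0035, 0, 0.0002],
  [-0.002, 0, 0],
  [-0.001, 0, 0],
  [0, 0, 0],
  [0, 0, 0],
], spin=[0, 0, 0, 0, 0, 0, 0, 0, 0, 0])

```text
clock: 10.8
position: [0.5442, -0.2114, 0.1046]
tcp_rot: [-2.284, -2.157, -0.0]
ft_force: [0.3, 0.1, -0.6]
grip_width: 0.0377
gripper_force: 0.2
```

```bash
cat > look3.py <<'E'
from track import *
import sys
s=robot.observe(); h=np.array(s["position"])[:2]-nose0; print(s["clock"],s["position"],s["ft_force"],"edge",h@u-.0075, "lat",h@np.array([np.cos(yaw),np.sin(yaw)]))
a=cams.get_image("top")["color"]; b=cams.get_image("side")["color"]
x=np.hstack([cv2.resize(a[110:230,200:420],None,fx=1.8,fy=3),cv2.resize(b[160:320,200:360],None,fx=2.4,fy=2.25)])
cv2.imwrite(sys.argv[1],x[:,:,::-1])
E
python3 look3.py pics/c1.png
```

```text
10.8 [ 0.54423244 -0.21141759  0.1045711 ] [ 0.28593763  0.0659037  -0.58080876] edge 0.39516146781800665 lat 0.0004941413390711358
```

View pics/c1.png

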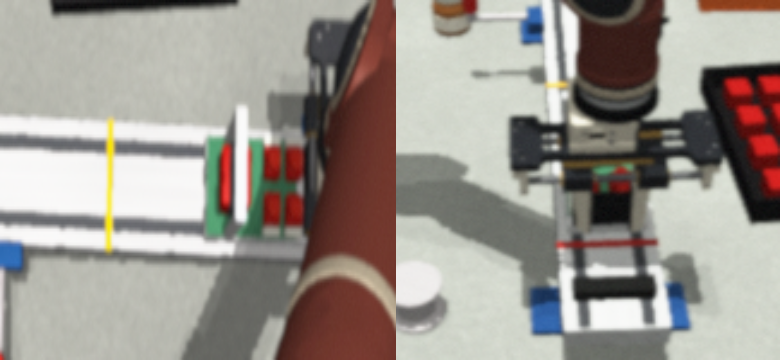

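The picture shows the carrier held on its nose by both fingers (side crop, about (610,205)), with the nose just before the red line at row 243. Now I ease it down.

Request:
move_arm([
  [-0.001, 0, 0],
  [-0.0025, 0, 0.0001],
  [-0.004, 0, 0.0002],
  [-0.0055, 0, 0.0002],
  [-0.0065, 0, 0.0003],
  [-0.0065, 0, 0.0003],
  [-0.006, 0, 0.0003],
  [-0.005, 0, 0.0002],
  [-0.004, 0, 0.0002],
  [-0.003, 0, 0.0001],
], spin=[0, 0, 0, 0, 0, 0, 0, 0, 0, 0])

```text
clock: 12.15
position: [0.5416, -0.2558, 0.1026]
tcp_rot: [-2.285, -2.156, 0.0]
ft_force: [0.2, 0.2, -0.3]
grip_width: 0.0369
gripper_force: 0.1
```

Request:
move_arm([
  [-0.002, 0, 0.0001],
  [-0.002, 0, 0.0001],
  [-0.002, 0, 0.0001],
  [-0.002, 0, 0.0001],
  [-0.002, 0, 0.0001],
  [-0.002, 0, 0.0001],
  [-0.002, 0, 0.0001],
  [-0.002, 0, 0.0001],
  [-0.002, 0, 0.0001],
  [-0.002, 0, 0.0001],
], spin=[0, 0, 0, 0, 0, 0, 0, 0, 0, 0])

```text
clock: 13.4
position: [0.5404, -0.2754, 0.1016]
tcp_rot: [-2.284, -2.156, -0.0]
ft_force: [0.7, 0.6, 0.4]
grip_width: 0.037
gripper_force: 0.0
```

```bash
python3 look3.py pics/c2.png
```

```text
13.4 [ 0.54035961 -0.27542969  0.1015678 ] [0.65476192 0.58013181 0.3956321 ] edge 0.45929039421387186 lat 0.00032561320361108176
```

View pics/c2.png

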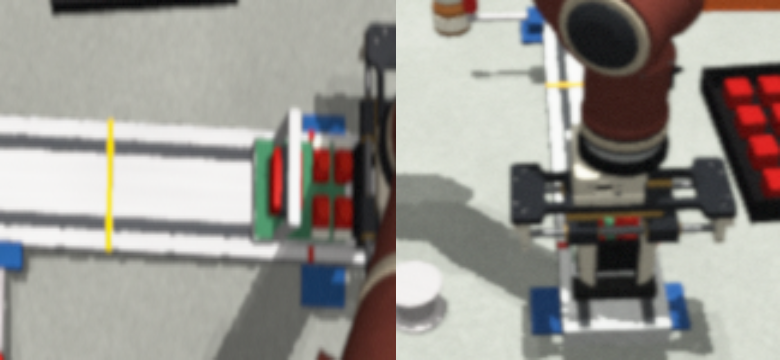

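The carrier appears to be down at the stop, with the nose against the black bar at side crop (615,285). I'll back the hand away slowly downhill, then up.

Request:
move_arm([
  [-0.002, 0, 0],
  [-0.003, 0, 0],
  [-0.004, 0, 0],
  [-0.006, 0, 0],
  [-0.01, 0, 0],
  [-0.015, 0, 0],
  [-0.02, 0, -0.01],
  [-0.02, 0, -0.03],
  [-0.01, 0, -0.04],
  [0, 0, -0.02],
], spin=[0, 0, 0, 0, 0, 0, 0, 0, 0, 0])

```text
clock: 14.75
position: [0.5349, -0.3696, 0.2051]
tcp_rot: [2.285, 2.148, -0.001]
ft_force: [0.4, -0.3, -0.4]
grip_width: 0.0371
gripper_force: 0.0
```

Request:
move_arm([
  [0, 0, 0],
  [0, 0, 0],
  [0, 0, 0],
  [0, 0, 0],
  [0, 0, 0],
  [0, 0, 0],
  [0, 0, 0],
  [0, 0, 0],
  [0, 0, 0],
  [0, 0, 0],
], spin=[0, 0, 0, 0, 0, 0, 0, 0, 0, 0])

```text
clock: 16.0
position: [0.5352, -0.3654, 0.2017]
tcp_rot: [2.285, 2.156, -0.0]
ft_force: [-0.3, -0.2, -0.8]
grip_width: 0.0374
gripper_force: 0.0
```

```bash
python3 look3.py pics/c3.png
```

```text
16.0 [ 0.53523934 -0.36537379  0.20167761] [-0.32620278 -0.19280788 -0.84168149] edge 0.5493800813176831 lat 0.00040977325390457314
```

View pics/c3.png

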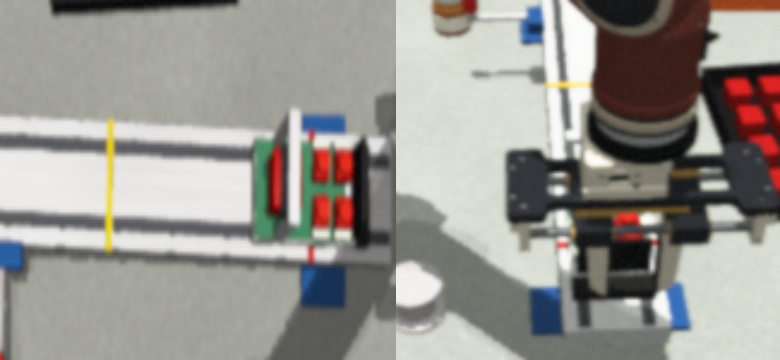

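The carrier hasn't moved between the last two pictures (nose at ≈363 in the top crop) and the hand is clear of it, so I'm handing the job in.

```bash
python3 -c "
from bench import robot
print(robot.job_done())"
```

```text
the job is handed in; nothing more can be done
None
```

The job is handed in at about 16 s: the bolt is drawn, the carrier was caught on its nose just before the red mark, eased down and left resting against the end stop; the hand-in returned no verdict, and I did not measure the coil's swing or the contact force.

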